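# Line up the bench consumables by height on the rack

### The arm

A 6-joint arm with a two-finger parallel gripper is mounted at the origin on a cart in front of the work surface, level with it; the furniture and walls round the work are solid. World frame = base frame: x ahead of the robot, y to its left, z up, the work surface at z = 0. Lengths are in m, angles in rad, forces in N, time in s.
With the tool pointing down it reaches from about 0.425 to 0.95 m from the base axis. Payload 3.5 kg.
Tool frame: the origin (TCP) lies on the centre line of the jaws, within the pads' length; the fingertips stand 11 mm ahead of it and the grasp point (between the pads) lies 8 mm behind it; z points along the fingers, y is the line along which they close (so a half turn about z gives the same grasp; the last joint's range is limited). The gripper opens to 85 mm and grips with 20 to 120 N. Pads are 22 mm wide; open, the fingers measure 114 mm over their backs; the gripper's body (76 mm by 85 mm) begins 54 mm behind the grasp point. The pads swing forward as they close: fully open they stand 13 mm farther back than shut.
Start: joints at [1.143, 0.286, 1.577, -0, 1.279, -0.15], TCP at [0.185, 0.649, 0.242] pointing down, gripper open.
Joint ranges: [-2.77, 2.77], [-0.9, 2.22], [0.21, 2.48], [-1.53, 4.67], [0.24, 2.81], [-2.84, 2.84]. Speed limits (rad/s): [2.79, 2.79, 3.14, 3.14, 3.14, 3.14].

### API

Orientations are given as a unit quaternion [x, y, z, w].
In Python, from plant import ctrl gives the robot as it stands.
- The arm moves only by the tool step_arm, never from a script. Its argument "motion" is a list of rows, each an object with "offset": the shift along the tool's x, y, z in m, a list of three; "twist": the turn about the tool's z in degrees. A call has 1 to 12 rows; each row is the pose to reach, as a shift and turn from the pose commanded when the call began, along the tool's axes at that moment; what a row does not reach only later rows make up. A row lasts 1/10 s, in which the tool goes at most 50 mm and 8.59 degrees, less where a joint would pass 70% of its speed; a pose out of reach is approached as far as the arm can. A call with a gripper value outside its range is refused whole. "gripper" is the finger opening in m, from 0 to 0.0854, set as the call begins (left out, the last holds). The fingers move at their own pace and stop on an object; "grip_force" is the grip in N (left out, the last holds). Time passes only in rows, so rows that repeat a pose let the fingers close. It gives the time, the measured TCP pose, the force, the opening and the grip force at its end, in the units of the state.
- ctrl.get_state(): the state, without advancing time (a new reading comes with each control period).
- ctrl.read_camera(name): name is "scene" or "side" or "wrist"; returns the picture (420x560x3 uint8, blue, green, red); there is no depth.
- ctrl.calibration(name): a dict with "fx", "fy", "cx", "cy" (pixels), "cam_to_world" (4x4, takes a point from camera to world coordinates). Camera axes: x right, y up, looking along -z (the intrinsics and any distortion apply to the point x, -y, -z); pixel columns grow to the right and rows downward; lengths in m; the calibration is good to about 2 mm. A picture is of the moment at which its call begins: read the wrist's pose just before it. calibration takes no time and is no camera call; for the wrist camera it gives the pose at the moment of the call.
- ctrl.sign_off(): hands the job in; it is judged then, once.
The state is a dict: "time": time; "qpos": joint angles; "dq": joint speeds; "joint_efforts": joint torques, N m; "eef_pos": TCP position; "tcp_rot": TCP orientation; "contact_force": force on the tool from outside, world axes, zero at the start; "wrist_torque": the same for the moment, N m; "opening": opening from 0.0 (shut) to 1.0 (fully open); "finger_force": force on a finger pad.
Only numpy, scipy, OpenCV 4.12 (cv2) and the standard library are available. Lean on these libraries where they do the work, as an engineer would, in place of code of your own. Each camera call takes 0.05 s, during which the arm holds its last target. There are 200 camera calls.

### The job

Stand the blue-capped jar, the white cream pot, the blue wax block and the black tape roll on the four cork marks of the wooden rack, one centred on each mark, in order of height: the tallest next to the red knob, falling to the lowest at the plain knob. Keep them upright (the block and the roll lying flat as they are), and leave the tin of studs where it stands.

Things in the scene. Friction and masses are not known exactly. Their poses are not given: they have to be found in the camera images.
- tall_jar: round yellow jar with dark blue screw cap, 65 mm across, 74 mm high, about 0.33 kg; loose, upright; origin at the centre of its underside, z up
- cream_pot: round white cream pot with white cap, 43 mm across, 58 mm high, about 0.09 kg; loose, upright; origin at the centre of its underside, z up
- wax_block: rectangular block of blue wax lying flat, 40 mm along its x, 72 mm along its y, 32 mm high; loose, turned any way; origin at the centre of its underside, z up
- tape_roll: roll of black tape lying flat, a ring 62 mm across with a tan core and a hole in the middle, 19 mm high; loose; origin at the centre of its underside, z up; can be gripped across its whole 62 mm outside
- stud_tin: open round metal tin full of studs, 65 mm across, 24 mm high, loose, standing among the other things; not part of the job, to be left alone; origin at the centre of its underside
- mark_a: round cork disc, 76 mm across and 2 mm thick, set on the wooden rack; origin at the centre of its underside, so its top is 2 mm above the origin and 14 mm above the table; z up, y along the row. The four marks stand in a straight row at 90 mm spacing, in the order a, b, c, d (a toward +y); the rack is fixed during the work, a 110 x 450 mm board 12 mm thick with a knob beyond each end of the row
- mark_b: round cork disc, 76 mm across and 2 mm thick, set on the wooden rack; origin at the centre of its underside, so its top is 2 mm above the origin and 14 mm above the table; z up, y along the row. Second of the row, next to mark_a
- mark_c: round cork disc, 76 mm across and 2 mm thick, set on the wooden rack; origin at the centre of its underside, so its top is 2 mm above the origin and 14 mm above the table; z up, y along the row. Third of the row
- mark_d: round cork disc, 76 mm across and 2 mm thick, set on the wooden rack; origin at the centre of its underside, so its top is 2 mm above the origin and 14 mm above the table; z up, y along the row. Fourth of the row, at the other end from mark_a
- red_knob: small fixed red knob, 26 mm across, 31 mm high, on the rack 75 mm beyond the first or the last mark of the row; it shows the end where the tallest thing stands (a plain wooden knob of the same shape is at the other end); origin at the centre of its underside
There are look-alikes about, which are no part of the job. Leave any orange, pink or purple look-alike of the tall_jar alone.

How it is judged:
By the outcome, as a careful person would: the job done as asked, in the order asked, and still so for the second after the job is handed in, with the robot touching nothing.
It also fails if it takes over 96 s, if anything falls off the work surface, if the arm or the gripper's body presses on something with over 40 N, if the wrist force passes 120 N, or if a joint passes its speed limit or range.

## Working session

There is one attempt and no reset: what is moved stays moved. The work goes in short steps, Python scripts to look and compute and a tool call to move; the robot and the scene stay as the last step left them, time stands still between calls to the robot, and variables do not carry over. Pictures are saved under pics/ and viewed, at most 14 in all, crops included, and the job is handed in when it is done.

Besides the shell and the picture viewer there is one more tool, called after "Request:" by a JSON object that holds its "fn" and its "kwargs". step_arm: Moves the arm, as the interface text tells. Its arguments: {"type":"object","properties":{"motion":{"type":"array"},"gripper":{"type":"number"},"grip_force":{"type":"number"}},"required":["motion"]}

```bash
mkdir -p pics; ls; cat > h.py <<'E'
import numpy as np, cv2
from plant import ctrl
def snap(name,fn):
    c=ctrl.calibration(name); im=ctrl.read_camera(name); cv2.imwrite('pics/'+fn+'.png',im); return im,c
def ray(c,u,v,z):
    M=np.array(c['cam_to_world']); d=M[:3,:3]@np.array([(u-c['cx'])/c['fx'],-(v-c['cy'])/c['fy'],-1.]); o=M[:3,3]
    return o+d*(z-o[2])/d[2]
def proj(c,p):
    M=np.array(c['cam_to_world']); q=M[:3,:3].T@(np.array(p)-M[:3,3]); return c['cx']+c['fx']*q[0]/-q[2], c['cy']-c['fy']*q[1]/-q[2]
E
python3 - <<'E'
from h import *
for n in ['scene','side']:
    im,c=snap(n,n+'0'); print(n,{k:(np.round(v,3).tolist()) for k,v in c.items()})
s=ctrl.get_state(); print(s)
E
```

```text
pics
scene {'fx': 411.066, 'fy': 411.066, 'cx': 287.21, 'cy': 212.546, 'cam_to_world': [[0.909, 0.251, -0.333, 0.147], [-0.416, 0.587, -0.694, -0.72], [0.021, 0.77, 0.638, 0.715], [0.0, 0.0, 0.0, 1.0]]}
side {'fx': 418.002, 'fy': 418.002, 'cx': 278.532, 'cy': 209.135, 'cam_to_world': [[0.88, 0.295, -0.371, 0.134], [-0.474, 0.531, -0.702, -0.678], [-0.01, 0.794, 0.607, 0.668], [0.0, 0.0, 0.0, 1.0]]}
{'time': 0.1, 'qpos': array([ 1.14296539e+00,  2.87143922e-01,  1.57807165e+00,  3.38922046e-05,
        1.27859204e+00, -1.50021610e-01]), 'dq': array([ 0.00043713, -0.00074551, -0.00367316, -0.00010282, -0.00085897,
        0.00213656]), 'joint_efforts': array([ 6.47296347e-04, -4.07292259e+01, -2.93701565e+01, -1.33586527e-04,
        3.43878863e-03,  1.25891626e-05]), 'eef_pos': array([0.18485143, 0.64858823, 0.24101867]), 'tcp_rot': array([ 1.38463178e-01,  9.90366963e-01, -1.05695171e-03, -3.31096213e-04]), 'contact_force': array([-0.38925264,  0.12344032,  0.0052956 ]), 'wrist_torque': array([0.00723792, 0.00077246, 0.01912185]), 'finger_force': 0.0, 'opening': 1.0001171212680025}
```

View pics/scene0.png

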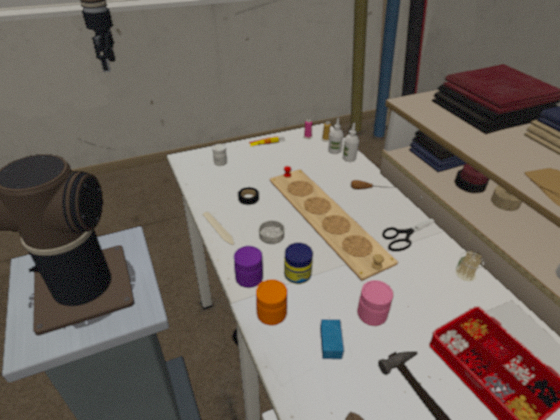

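View pics/side0.png

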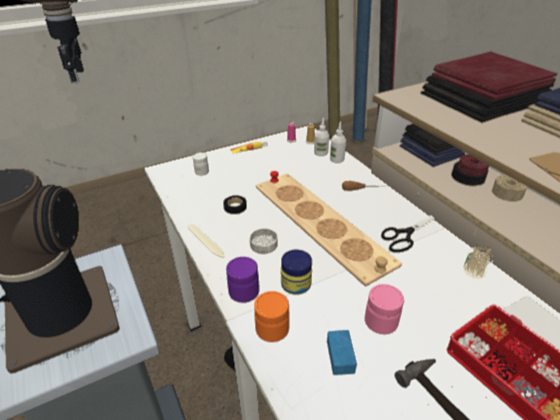

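Scene view: candidate jars are purple (249,266), navy cap with yellow body (298,262), orange (272,301) and pink (375,303). The navy-capped one at (298,262) fits the description. The white pot is at (220,155), the tape at (248,195), the block at (332,338) and the tin at (271,232). The red knob is at (287,171), the far (+y) end. I'll enlarge to confirm and take outlines.

```bash
python3 - <<'E'
from h import *
im=cv2.imread('pics/scene0.png')
a=cv2.resize(im[225:330,220:360],None,fx=4,fy=4,interpolation=cv2.INTER_CUBIC)
b=cv2.resize(im[140:210,205:270],(240,258),interpolation=cv2.INTER_CUBIC)
d=np.zeros((420,800,3),np.uint8); d[:,:560]=a; d[:258,560:]=b
cv2.imwrite('pics/crop1.png',d)
for n,pts in {'scene':dict(jar=(298.5,254,.074),pot=(220,149,.058),tape=(248.5,193,.019),tin=(271.5,230,.024),block=(331,334,.032),ma=(300,188,.014),mb=(317,205.5,.014),mc=(336,224.5,.014),md=(356.5,246,.014),red=(287,168,.031),plain=(378,259,.031),purple=(249,255,.074),orange=(272,290,.074),pink=(376,291,.074)),
 'side':dict(jar=(297,258.5,.074),pot=(200,155,.058),tape=(235,202,.019),tin=(264,238,.024),block=(341,346,.032),ma=(289,193,.014),mb=(309,210,.014),mc=(332,229,.014),md=(356,250,.014),red=(274,174,.031),plain=(381,263,.031),purple=(243,266,.074),orange=(272,302,.074),pink=(384,295,.074))}.items():
    c=ctrl.calibration(n)
    for k,(u,v,z) in pts.items(): p=ray(c,u,v,z); print(n,k,p.round(3),round(np.hypot(p[0],p[1]),3))
E
```

```text
scene jar [ 0.445 -0.161  0.074] 0.473
scene pot [0.427 0.352 0.058] 0.554
scene tape [0.446 0.158 0.019] 0.473
scene tin [ 0.443 -0.015  0.024] 0.443
scene block [ 0.428 -0.343  0.032] 0.549
scene ma [0.593 0.129 0.014] 0.607
scene mb [0.6   0.038 0.014] 0.601
scene mc [ 0.609 -0.052  0.014] 0.611
scene md [ 0.615 -0.141  0.014] 0.631
scene red [0.59  0.214 0.031] 0.628
scene plain [ 0.627 -0.212  0.031] 0.661
scene purple [ 0.345 -0.122  0.074] 0.366
scene orange [ 0.353 -0.231  0.074] 0.422
scene pink [ 0.542 -0.316  0.074] 0.628
side jar [ 0.452 -0.155  0.074] 0.478
side pot [0.431 0.366 0.058] 0.565
side tape [0.446 0.155 0.019] 0.472
side tin [ 0.446 -0.015  0.024] 0.446
side block [ 0.432 -0.343  0.032] 0.552
side ma [0.593 0.128 0.014] 0.607
side mb [0.601 0.037 0.014] 0.602
side mc [ 0.61  -0.055  0.014] 0.612
side md [ 0.616 -0.143  0.014] 0.632
side red [0.59  0.208 0.031] 0.626
side plain [ 0.626 -0.215  0.031] 0.662
side purple [ 0.347 -0.121  0.074] 0.368
side orange [ 0.356 -0.23   0.074] 0.423
side pink [ 0.544 -0.314  0.074] 0.628
```

View pics/crop1.png

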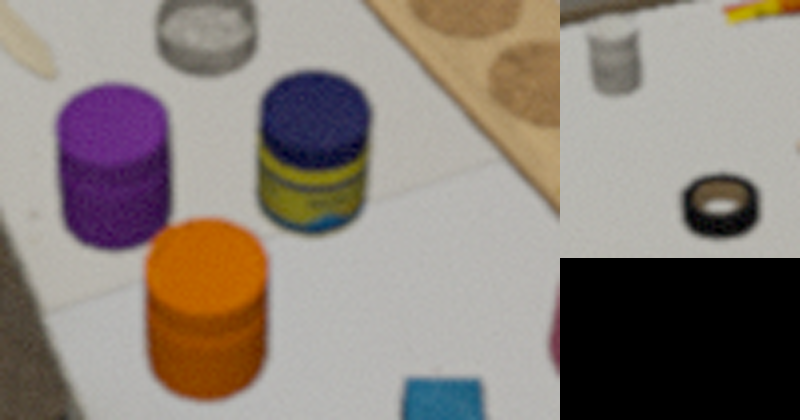

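The crop confirms it: navy cap with yellow labelled body at scene (298,262). The marks fit 90 mm spacing and the red knob is beyond mark_a. So jar→a, pot→b, block→c, tape→d. I'll go over the pot first, turning the jaws across the row.

```bash
cat >> h.py <<'E'
from scipy.spatial.transform import Rotation as R
def delta(x,y,z,yaw=None):
    "yaw: world angle (deg) of tool y"
    s=ctrl.get_state(); Rm=R.from_quat(s['tcp_rot']).as_matrix(); o=Rm.T@(np.array([x,y,z])-s['eef_pos'])
    cur=np.degrees(np.arctan2(Rm[1,1],Rm[0,1])); tw=0 if yaw is None else (cur-yaw+90)%180-90
    print('offset',o.round(4).tolist(),'twist',round(tw,1),'cur yaw',round(cur,1),'pos',s['eef_pos'].round(4),'t',round(s['time'],2))
E
python3 - <<'E'
from h import *
P=np.array([[.593,.1285],[.6005,.0375],[.6095,-.0535],[.6155,-.142]])
t=np.array([1.5,.5,-.5,-1.5])*.09; m=P.mean(0); d=t@P; print(np.linalg.norm(d)/(t@t)); d/=np.linalg.norm(d)
print(np.degrees(np.arctan2(d[1],d[0])), (m+t[:,None]*d).round(4))
delta(.43,.359,.2,4.8)
E
```

```text
1.006373822992698
94.84506872823205 [[ 0.5932  0.1271]
 [ 0.6008  0.0375]
 [ 0.6084 -0.0522]
 [ 0.616  -0.1419]]
offset [-0.3152, -0.2112, 0.0414] twist 69.3 cur yaw 74.1 pos [0.1849 0.6486 0.241 ] t 0.1
```

Request:
{"fn": "step_arm", "kwargs": {"motion": [{"offset": [-0.315,-0.211,0.04],"twist": 69.3},{"offset": [-0.315,-0.211,0.04],"twist": 69.3},{"offset": [-0.315,-0.211,0.04],"twist": 69.3},{"offset": [-0.315,-0.211,0.04],"twist": 69.3},{"offset": [-0.315,-0.211,0.04],"twist": 69.3},{"offset": [-0.315,-0.211,0.04],"twist": 69.3},{"offset": [-0.315,-0.211,0.04],"twist": 69.3},{"offset": [-0.315,-0.211,0.04],"twist": 69.3},{"offset": [-0.315,-0.211,0.04],"twist": 69.3},{"offset": [-0.315,-0.211,0.04],"twist": 69.3},{"offset": [-0.315,-0.211,0.04],"twist": 69.3},{"offset": [-0.315,-0.211,0.04],"twist": 69.3}]}}

```text
time: 1.3
eef_pos: [0.4293, 0.3608, 0.2023]
tcp_rot: [0.676, 0.737, -0.0, -0.0]
contact_force: [-0.7, -0.3, 0.4]
opening: 0.999
finger_force: 0.0
```

```bash
python3 - <<'E'
from h import *
im,c=snap('wrist','w1'); print(np.round(c['cam_to_world'],3),c['fx'],c['cx'],c['cy'])
delta(.43,.359,.2,4.8); print(proj(c,[.43,.359,.058]))
E
```

```text
[[ 0.996 -0.082 -0.024  0.422]
 [ 0.086  0.954  0.287  0.434]
 [-0.001 -0.288  0.958  0.334]
 [ 0.     0.     0.     1.   ]] 351.3724865822422 281.54166280864575 207.4625227231366
offset [-0.0019, 0.0005, 0.0024] twist 0.1 cur yaw 4.9 pos [0.4293 0.3608 0.2024] t 1.35
(np.float64(283.669779823856), np.float64(199.06504802741222))
```

View pics/w1.png

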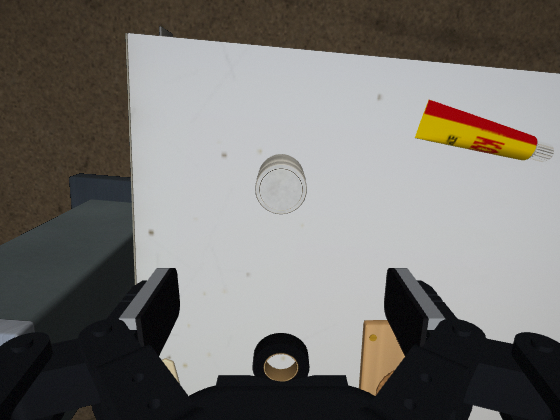

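Wrist view: pot cap circle centred at (281,189), tape roll at about (281,363).

```bash
cat >> h.py <<'E'
import json
def cal(fn): return json.load(open('pics/'+fn+'.json'))
_s=snap
def snap(name,fn):
    im,c=_s(name,fn); json.dump({k:np.array(v).tolist() for k,v in c.items()},open('pics/'+fn+'.json','w')); return im,c
E
python3 - <<'E'
from h import *
c=ctrl.calibration('wrist')
for u,v,z in [(281,189,.058),(256,189,.058),(306,189,.058),(281,214,.058),(281,355,.019)]: print(ray(c,u,v,z).round(4))
p=ray(c,281,189,.058); delta(p[0],p[1],.035,4.8)
E
```

```text
[0.4272 0.3672 0.058 ]
[0.4071 0.3655 0.058 ]
[0.4472 0.3689 0.058 ]
[0.429  0.3461 0.058 ]
[0.4434 0.1757 0.019 ]
offset [0.0065, -0.0016, 0.1674] twist 0.1 cur yaw 4.9 pos [0.4293 0.3608 0.2024] t 1.35
```

Request:
{"fn": "step_arm", "kwargs": {"motion": [{"offset": [0.0065,-0.0015,0.05]},{"offset": [0.0065,-0.0015,0.1]},{"offset": [0.0065,-0.0015,0.14]},{"offset": [0.0065,-0.0015,0.16]},{"offset": [0.0065,-0.0015,0.172]},{"offset": [0.0065,-0.0015,0.172]},{"offset": [0.0065,-0.0015,0.172]}]}}

```text
invalid input at $.motion[0]: expected keys offset, twist
```

Request:
{"fn": "step_arm", "kwargs": {"motion": [{"offset": [0,0,0]},{"offset": [0,0,0]},{"offset": [0,0,0]},{"offset": [0,0,0]},{"offset": [0,0,0]},{"offset": [0,0,0]},{"offset": [0,0,0]},{"offset": [0,0,0]}], "gripper": 0.03, "grip_force": 35}}

```text
invalid input at $.motion[0]: expected keys offset, twist
```

Request:
{"fn": "step_arm", "kwargs": {"motion": [{"offset": [0.0065,-0.0015,0.05],"twist": 0},{"offset": [0.0065,-0.0015,0.1],"twist": 0},{"offset": [0.0065,-0.0015,0.14],"twist": 0},{"offset": [0.0065,-0.0015,0.16],"twist": 0},{"offset": [0.0065,-0.0015,0.172],"twist": 0},{"offset": [0.0065,-0.0015,0.172],"twist": 0},{"offset": [0.0065,-0.0015,0.172],"twist": 0}]}}

```text
time: 2.05
eef_pos: [0.4288, 0.3671, 0.0316]
tcp_rot: [0.677, 0.736, 0.001, 0.0]
contact_force: [-0.2, 0.9, -0.2]
opening: 1.001
finger_force: 0.0
```

Request:
{"fn": "step_arm", "kwargs": {"motion": [{"offset": [0,0,0],"twist": 0},{"offset": [0,0,0],"twist": 0},{"offset": [0,0,0],"twist": 0},{"offset": [0,0,0],"twist": 0},{"offset": [0,0,0],"twist": 0},{"offset": [0,0,0],"twist": 0},{"offset": [0,0,0],"twist": 0},{"offset": [0,0,0],"twist": 0}], "gripper": 0.03, "grip_force": 35}}

```text
time: 2.85
eef_pos: [0.4289, 0.3666, 0.0317]
tcp_rot: [0.677, 0.736, 0.001, 0.0]
contact_force: [-1.4, -0.1, 5.6]
opening: 0.482
finger_force: 36.1
```

Request:
{"fn": "step_arm", "kwargs": {"motion": [{"offset": [0,0,-0.02],"twist": 0},{"offset": [0,0,-0.06],"twist": 0},{"offset": [0,0,-0.11],"twist": 0},{"offset": [0,0,-0.11],"twist": 0}]}}

```text
time: 3.25
eef_pos: [0.4322, 0.3686, 0.1482]
tcp_rot: [0.677, 0.736, 0.007, 0.002]
contact_force: [1.0, 0.5, 0.2]
opening: 0.49
finger_force: 35.9
```

```bash
python3 - <<'E'
from h import *
print(ctrl.get_state()['opening']); delta(.6008,.0375,.13,4.8)
E
```

```text
0.48967033601184545
offset [-0.3442, 0.1401, 0.0178] twist -0.0 cur yaw 4.8 pos [0.4322 0.3686 0.1482] t 3.25
```

Request:
{"fn": "step_arm", "kwargs": {"motion": [{"offset": [-0.03,0.013,0.005],"twist": 0},{"offset": [-0.07,0.03,0.01],"twist": 0},{"offset": [-0.115,0.048,0.01],"twist": 0},{"offset": [-0.16,0.067,0.01],"twist": 0},{"offset": [-0.205,0.086,0.01],"twist": 0},{"offset": [-0.25,0.105,0.01],"twist": 0},{"offset": [-0.29,0.122,0.01],"twist": 0},{"offset": [-0.325,0.137,0.01],"twist": 0},{"offset": [-0.342,0.144,0.01],"twist": 0},{"offset": [-0.342,0.144,0.01],"twist": 0},{"offset": [-0.342,0.144,0.01],"twist": 0}]}}

```text
time: 4.35
eef_pos: [0.5992, 0.038, 0.1293]
tcp_rot: [0.677, 0.736, -0.0, -0.001]
contact_force: [-0.4, 0.7, -1.1]
opening: 0.495
finger_force: 35.9
```

```bash
python3 - <<'E'
from h import *
im,c=snap('wrist','w2'); delta(.6008,.0375,.047,4.8)
for p in [[.5932,.1271,.014],[.6008,.0375,.014],[.616,-.1419,.014],[.59,.211,.031]]: print(np.round(proj(c,p),1))
E
```

```text
offset [-0.0013, 0.0018, 0.0824] twist 0.0 cur yaw 4.8 pos [0.599  0.0386 0.1295] t 4.4
[285.8  77.5]
[285.6 208.1]
[285.3 403.9]
[293.5 -88.6]
```

View pics/w2.png

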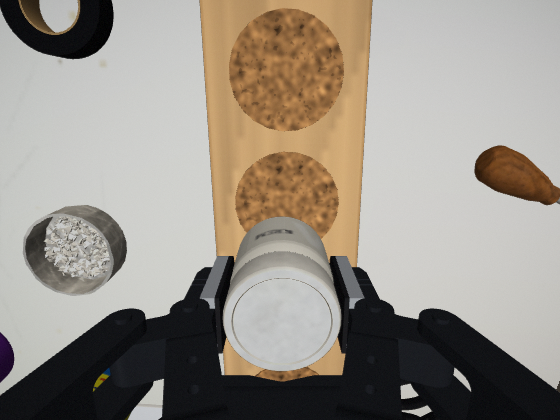

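```bash
python3 - <<'E'
from h import *
c=cal('w2')
for u,v in [(229,69),(344,69),(287,8),(287,131),(236,204),(338,204),(287,152)]: print(ray(c,u,v,.014).round(4))
print('pot top',ray(c,281.5,321,.1558).round(4), [ray(c,232,321,.1558).round(4),ray(c,333,321,.1558).round(4)])
E
```

```text
[0.5557 0.1292 0.014 ]
[0.6307 0.1355 0.014 ]
[0.5904 0.1679 0.014 ]
[0.597  0.0927 0.014 ]
[0.5644 0.0376 0.014 ]
[0.6387 0.0438 0.014 ]
[0.5983 0.0784 0.014 ]
pot top [0.5981 0.0394 0.1558] [array([0.5811, 0.038 , 0.1558]), array([0.6157, 0.0409, 0.1558])]
```

Mark a is at (286.5,69.5) and mark b's upper rim at row 152. The pot is held straight, cap centre (282,321). The wrist view puts b at about (0.6015, 0.040). Descending.

Request:
{"fn": "step_arm", "kwargs": {"motion": [{"offset": [0,0.0025,0.03],"twist": 0},{"offset": [0,0.0025,0.055],"twist": 0},{"offset": [0,0.0025,0.068],"twist": 0},{"offset": [0,0.0025,0.072],"twist": 0},{"offset": [0,0.0025,0.072],"twist": 0},{"offset": [0,0.0025,0.072],"twist": 0}]}}

```text
time: 5.0
eef_pos: [0.6035, 0.0379, 0.0597]
tcp_rot: [0.677, 0.736, 0.001, 0.001]
contact_force: [-0.0, -0.1, -1.0]
opening: 0.489
finger_force: 35.9
```

```bash
python3 - <<'E'
from h import *
delta(.6017,.0395,.047,4.8)
E
```

```text
offset [0.0018, -0.0017, 0.0127] twist 0.0 cur yaw 4.8 pos [0.6035 0.0379 0.0597] t 5.0
```

Request:
{"fn": "step_arm", "kwargs": {"motion": [{"offset": [0.0015,-0.0015,0.006],"twist": 0},{"offset": [0.0015,-0.0015,0.01],"twist": 0},{"offset": [0.0015,-0.0015,0.013],"twist": 0},{"offset": [0.0015,-0.0015,0.0135],"twist": 0},{"offset": [0.0015,-0.0015,0.0135],"twist": 0},{"offset": [0.0015,-0.0015,0.0135],"twist": 0}]}}

```text
time: 5.6
eef_pos: [0.601, 0.0389, 0.0457]
tcp_rot: [0.677, 0.736, -0.0, -0.0]
contact_force: [-4.0, 0.8, 5.6]
opening: 0.492
finger_force: 36.1
```

Request:
{"fn": "step_arm", "kwargs": {"motion": [{"offset": [0,0,0],"twist": 0},{"offset": [0,0,0],"twist": 0},{"offset": [0,0,0],"twist": 0},{"offset": [0,0,0],"twist": 0},{"offset": [0,0,0],"twist": 0}], "gripper": 0.07}}

```text
time: 6.1
eef_pos: [0.601, 0.0389, 0.0447]
tcp_rot: [0.677, 0.736, -0.0, -0.0]
contact_force: [-0.0, 0.2, 0.4]
opening: 0.822
finger_force: 0.0
```

Request:
{"fn": "step_arm", "kwargs": {"motion": [{"offset": [0,0,-0.03],"twist": 0},{"offset": [0,0,-0.08],"twist": 0},{"offset": [0,0,-0.13],"twist": 0},{"offset": [0,0,-0.15],"twist": 0},{"offset": [0,0,-0.15],"twist": 0}]}}

```text
time: 6.6
eef_pos: [0.6037, 0.0388, 0.2003]
tcp_rot: [0.677, 0.736, 0.003, 0.004]
contact_force: [0.6, 0.1, 0.1]
opening: 0.822
finger_force: 0.0
```

```bash
python3 - <<'E'
from h import *
im,c=snap('wrist','w3'); delta(.447,.157,.2,4.8); delta(.447,-.158,.2,4.8)
E
```

```text
offset [0.1306, -0.1446, -0.0038] twist -0.0 cur yaw 4.8 pos [0.602  0.0389 0.1969] t 6.65
offset [-0.1833, -0.1709, -0.0037] twist -0.0 cur yaw 4.8 pos [0.602  0.0389 0.1969] t 6.65
```

View pics/w3.png

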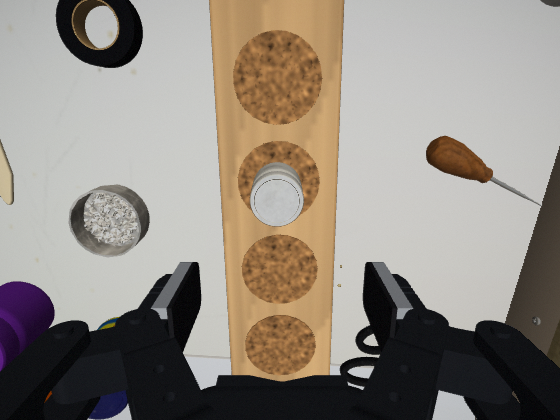

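View from above: pot cap at (276,200) on mark b, marks a (277.5,77), c (280,269) and d (280.5,345). Tape at (99,28). Computing the residuals.

```bash
python3 - <<'E'
from h import *
c=cal('w3')
def mid(*p,z): return np.mean([ray(c,u,v,z) for u,v in p],0).round(4)
print('a',mid((233.5,77),(322,77),z=.014),mid((278,30),(277,124),z=.014))
print('b',mid((238.5,182),(319.5,182),z=.014),ray(c,279,141,.014)-[-.003,.038,0])
print('c',mid((242.5,269),(317.5,269),z=.014),mid((280,235),(280,303.5),z=.014))
print('d',mid((245,345),(316,345),z=.014),mid((280,315.5),(281,375),z=.014))
print('pot',mid((250,201),(302.5,201),z=.072),mid((276,176),(276,226.5),z=.072))
print('tape in',ray(c,101,27,.0).round(4))
E
```

```text
a [0.5934 0.1318 0.014 ] [0.5932 0.1304 0.014 ]
b [0.6018 0.0412 0.014 ] [0.60171924 0.04043305 0.014     ]
c [ 0.61   -0.0471  0.014 ] [ 0.61   -0.0486  0.014 ]
d [ 0.6178 -0.1366  0.014 ] [ 0.6179 -0.138   0.014 ]
pot [0.5997 0.0392 0.072 ] [0.5995 0.0385 0.072 ]
tape in [0.4405 0.1598 0.    ]
```

Request:
{"fn": "step_arm", "kwargs": {"motion": [{"offset": [0.035,-0.039,0],"twist": 0},{"offset": [0.065,-0.073,0],"twist": 0},{"offset": [0.098,-0.11,0.01],"twist": 0},{"offset": [0.12,-0.135,0.02],"twist": 0},{"offset": [0.131,-0.146,0.03],"twist": 0},{"offset": [0.131,-0.146,0.03],"twist": 0},{"offset": [0.131,-0.146,0.03],"twist": 0}], "gripper": 0.085}}

```text
time: 7.35
eef_pos: [0.4449, 0.157, 0.1641]
tcp_rot: [0.677, 0.736, -0.001, -0.0]
contact_force: [0.1, -0.5, -0.4]
opening: 0.998
finger_force: 0.0
```

```bash
python3 - <<'E'
from h import *
im,c=snap('wrist','w4'); delta(.445,.158,.012,4.8)
p=np.round(proj(c,[.445,.158,.019])).astype(int);print(p)
g=im.max(2); y0,x0=max(p[1]-70,0),p[0]-70; r=(g[y0:p[1]+70,x0:x0+140]<70).astype(np.uint8)
n,l,s,ce=cv2.connectedComponentsWithStats(r); i=1+s[1:,4].argmax(); print(s[i]+np.array([x0,y0,0,0,0]))
x,y,w,h,_=s[i]+np.array([x0,y0,0,0,0])
print(ray(c,x+w/2,y+h/2,.015), ray(c,x,y+h*.55,.012),ray(c,x+w,y+h*.55,.012))
E
```

```text
offset [0.0014, -0.0007, 0.1528] twist -0.1 cur yaw 4.7 pos [0.4457 0.1567 0.1648] t 7.4
[283 195]
[ 245  153   76   77 2906]
[0.44450718 0.16011888 0.015     ] [0.41330726 0.1534216  0.012     ] [0.47639412 0.15871932 0.012     ]
```

View pics/w4.png

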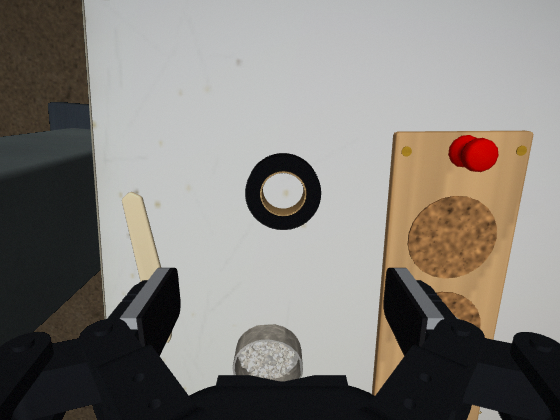

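Tape ring centred at (283,191), which is (0.4447, 0.159); the edges give 63 mm width, as they should. The red knob is at (473,152), next to mark a.

Request:
{"fn": "step_arm", "kwargs": {"motion": [{"offset": [0.0025,-0.0005,0.05],"twist": 0},{"offset": [0.0025,-0.0005,0.095],"twist": 0},{"offset": [0.0025,-0.0005,0.13],"twist": 0},{"offset": [0.0025,-0.0005,0.145],"twist": 0},{"offset": [0.0025,-0.0005,0.15],"twist": 0},{"offset": [0.0025,-0.0005,0.152],"twist": 0},{"offset": [0.0025,-0.0005,0.152],"twist": 0}]}}

```text
time: 8.1
eef_pos: [0.4455, 0.1595, 0.0138]
tcp_rot: [0.677, 0.736, 0.001, 0.001]
contact_force: [-0.3, 1.0, 0.0]
opening: 0.995
finger_force: 0.0
```

Request:
{"fn": "step_arm", "kwargs": {"motion": [{"offset": [0,0,0],"twist": 0},{"offset": [0,0,0],"twist": 0},{"offset": [0,0,0],"twist": 0},{"offset": [0,0,0],"twist": 0},{"offset": [0,0,0],"twist": 0},{"offset": [0,0,0],"twist": 0}], "gripper": 0.05, "grip_force": 35}}

```text
time: 8.7
eef_pos: [0.4451, 0.1599, 0.0146]
tcp_rot: [0.677, 0.736, 0.001, 0.001]
contact_force: [-0.7, -0.8, 5.5]
opening: 0.704
finger_force: 37.4
```

Request:
{"fn": "step_arm", "kwargs": {"motion": [{"offset": [0,0,-0.015],"twist": 0},{"offset": [0,0,-0.045],"twist": 0},{"offset": [0,0,-0.09],"twist": 0},{"offset": [0,0,-0.12],"twist": 0},{"offset": [0,0,-0.13],"twist": 0},{"offset": [0,0,-0.13],"twist": 0},{"offset": [0,0,-0.13],"twist": 0}]}}

```text
time: 9.4
eef_pos: [0.4428, 0.1596, 0.1413]
tcp_rot: [0.677, 0.736, -0.001, -0.001]
contact_force: [0.5, 0.1, -1.8]
opening: 0.7
finger_force: 38.4
```

```bash
python3 - <<'E'
from h import *
delta(.6185,-.138,.13,4.8)
E
```

```text
offset [-0.3113, 0.1503, 0.011] twist -0.0 cur yaw 4.8 pos [0.4428 0.1596 0.1413] t 9.4
```

Request:
{"fn": "step_arm", "kwargs": {"motion": [{"offset": [-0.03,0.014,0],"twist": 0},{"offset": [-0.07,0.033,0],"twist": 0},{"offset": [-0.115,0.055,0],"twist": 0},{"offset": [-0.16,0.076,0],"twist": 0},{"offset": [-0.205,0.098,0],"twist": 0},{"offset": [-0.25,0.119,0.01],"twist": 0},{"offset": [-0.285,0.136,0.03],"twist": 0},{"offset": [-0.305,0.145,0.05],"twist": 0},{"offset": [-0.311,0.149,0.07],"twist": 0},{"offset": [-0.311,0.149,0.085],"twist": 0},{"offset": [-0.311,0.149,0.09],"twist": 0},{"offset": [-0.311,0.149,0.09],"twist": 0}]}}

```text
time: 10.6
eef_pos: [0.6166, -0.1364, 0.0506]
tcp_rot: [0.677, 0.736, -0.001, -0.002]
contact_force: [-0.8, -0.0, -0.2]
opening: 0.697
finger_force: 38.4
```

```bash
python3 - <<'E'
from h import *
delta(.6185,-.138,.029,4.8)
E
```

```text
offset [-0.0018, 0.0018, 0.0215] twist 0.0 cur yaw 4.8 pos [ 0.6166 -0.1364  0.0506] t 10.6
```

Request:
{"fn": "step_arm", "kwargs": {"motion": [{"offset": [-0.001,0.001,0.008],"twist": 0},{"offset": [-0.001,0.001,0.015],"twist": 0},{"offset": [-0.001,0.001,0.02],"twist": 0},{"offset": [-0.001,0.001,0.022],"twist": 0},{"offset": [-0.001,0.001,0.022],"twist": 0},{"offset": [-0.001,0.001,0.022],"twist": 0}]}}

```text
time: 11.2
eef_pos: [0.6195, -0.1387, 0.0311]
tcp_rot: [0.677, 0.736, 0.0, 0.0]
contact_force: [-0.0, 0.6, 0.1]
opening: 0.702
finger_force: 38.4
```

```bash
python3 - <<'E'
from h import *
delta(.6185,-.138,.029,4.8); print(ctrl.get_state()['contact_force'])
E
```

```text
offset [0.0008, -0.001, 0.0021] twist -0.0 cur yaw 4.8 pos [ 0.6195 -0.1387  0.0311] t 11.2
[-0.02301657  0.55969633  0.09431358]
```

Request:
{"fn": "step_arm", "kwargs": {"motion": [{"offset": [0.0005,-0.0005,0.001],"twist": 0},{"offset": [0.0005,-0.0005,0.0025],"twist": 0},{"offset": [0.0005,-0.0005,0.0025],"twist": 0},{"offset": [0.0005,-0.0005,0.0025],"twist": 0}]}}

```text
time: 11.6
eef_pos: [0.619, -0.1383, 0.0287]
tcp_rot: [0.677, 0.736, 0.0, 0.0]
contact_force: [-0.7, -0.5, 2.1]
opening: 0.7
finger_force: 38.6
```

Request:
{"fn": "step_arm", "kwargs": {"motion": [{"offset": [0,0,0],"twist": 0},{"offset": [0,0,0],"twist": 0},{"offset": [0,0,0],"twist": 0},{"offset": [0,0,0],"twist": 0}], "gripper": 0.085}}

```text
time: 12.0
eef_pos: [0.6188, -0.1382, 0.0282]
tcp_rot: [0.677, 0.736, -0.0, -0.0]
contact_force: [-0.5, -0.3, -0.2]
opening: 0.994
finger_force: 0.0
```

Request:
{"fn": "step_arm", "kwargs": {"motion": [{"offset": [0,0,-0.03],"twist": 0},{"offset": [0,0,-0.08],"twist": 0},{"offset": [0,0,-0.13],"twist": 0},{"offset": [0,0,-0.17],"twist": 0},{"offset": [0.01,-0.05,-0.19],"twist": 0},{"offset": [0.022,-0.1,-0.19],"twist": 0},{"offset": [0.03,-0.145,-0.19],"twist": 0},{"offset": [0.034,-0.165,-0.19],"twist": 0},{"offset": [0.034,-0.168,-0.19],"twist": 0},{"offset": [0.034,-0.168,-0.19],"twist": 0},{"offset": [0.034,-0.168,-0.19],"twist": 0}]}}

```text
time: 13.1
eef_pos: [0.4497, -0.1187, 0.2188]
tcp_rot: [0.677, 0.736, 0.0, 0.001]
contact_force: [-1.0, -1.0, 0.8]
opening: 0.996
finger_force: 0.0
```

```bash
python3 - <<'E'
from h import *
im,c=snap('wrist','w5'); delta(.448,-.158,.035,4.8); print(proj(c,[.448,-.158,.074]))
E
```

```text
offset [-0.039, -0.0051, 0.1837] twist -0.0 cur yaw 4.8 pos [ 0.4497 -0.1187  0.2187] t 13.15
(np.float64(276.87121390757756), np.float64(241.17183095426319))
```

View pics/w5.png

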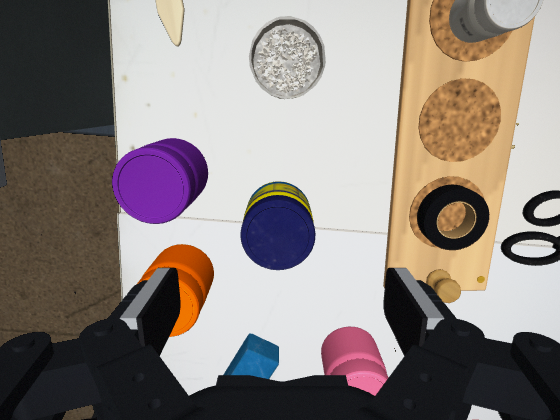

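Navy cap centred at (278,232), purple at (155,187), orange at (183,290), pink at (350,360). The tape is ring-on-cork at mark d (454,216).

```bash
python3 - <<'E'
from h import *
c=cal('w5'); p=ray(c,278,232.5,.074); print(p, ray(c,241,232,.074),ray(c,315,232,.074)); delta(p[0]+.0005,p[1],.034,4.8)
print('d', np.mean([ray(c,410.5,212,.014),ray(c,488,212,.014)],0), 'tape',np.mean([ray(c,417.5,217,.033),ray(c,489.5,217,.033)],0),np.mean([ray(c,453,184,.033),ray(c,453,250,.033)],0))
E
```

```text
[ 0.44832415 -0.15012702  0.074     ] [ 0.4173953  -0.15224785  0.074     ] [ 0.47918449 -0.14711438  0.074     ]
offset [-0.0312, -0.0037, 0.1847] twist -0.0 cur yaw 4.8 pos [ 0.4497 -0.1187  0.2187] t 13.15
d [ 0.61897426 -0.13688187  0.014     ] tape [ 0.61411142 -0.13626201  0.033     ] [ 0.61384732 -0.13723169  0.033     ]
```

Request:
{"fn": "step_arm", "kwargs": {"motion": [{"offset": [-0.031,-0.003,0.03],"twist": 0},{"offset": [-0.031,-0.003,0.07],"twist": 0},{"offset": [-0.031,-0.003,0.11],"twist": 0},{"offset": [-0.031,-0.003,0.15],"twist": 0},{"offset": [-0.031,-0.003,0.175],"twist": 0},{"offset": [-0.031,-0.003,0.184],"twist": 0},{"offset": [-0.031,-0.003,0.184],"twist": 0},{"offset": [-0.031,-0.003,0.184],"twist": 0}]}}

```text
time: 13.95
eef_pos: [0.4496, -0.1501, 0.0354]
tcp_rot: [0.677, 0.736, 0.0, 0.001]
contact_force: [0.5, 0.5, 0.6]
opening: 1.002
finger_force: 0.0
```

Request:
{"fn": "step_arm", "kwargs": {"motion": [{"offset": [0,0,0],"twist": 0},{"offset": [0,0,0],"twist": 0},{"offset": [0,0,0],"twist": 0},{"offset": [0,0,0],"twist": 0},{"offset": [0,0,0],"twist": 0},{"offset": [0,0,0],"twist": 0}], "gripper": 0.05, "grip_force": 50}}

```text
time: 14.55
eef_pos: [0.4495, -0.1503, 0.0364]
tcp_rot: [0.677, 0.736, 0.0, 0.002]
contact_force: [-0.3, 0.9, 6.7]
opening: 0.747
finger_force: 56.0
```

Request:
{"fn": "step_arm", "kwargs": {"motion": [{"offset": [0,0,-0.015],"twist": 0},{"offset": [0,0,-0.045],"twist": 0},{"offset": [0,0,-0.09],"twist": 0},{"offset": [0,0,-0.12],"twist": 0},{"offset": [0,0,-0.13],"twist": 0},{"offset": [0,0,-0.13],"twist": 0},{"offset": [0,0,-0.13],"twist": 0}]}}

```text
time: 15.25
eef_pos: [0.447, -0.1487, 0.1624]
tcp_rot: [0.677, 0.736, -0.0, -0.002]
contact_force: [0.3, 0.8, -2.9]
opening: 0.744
finger_force: 56.3
```

```bash
python3 - <<'E'
from h import *
delta(.594,.1300,.165,4.8)
E
```

```text
offset [0.2655, 0.1697, -0.0026] twist -0.0 cur yaw 4.8 pos [ 0.447  -0.1487  0.1624] t 15.25
```

Request:
{"fn": "step_arm", "kwargs": {"motion": [{"offset": [0.02,0.0126,0],"twist": 0},{"offset": [0.05,0.0315,0],"twist": 0},{"offset": [0.085,0.0535,0],"twist": 0},{"offset": [0.12,0.0755,0],"twist": 0},{"offset": [0.155,0.0975,0],"twist": 0},{"offset": [0.19,0.12,0],"twist": 0},{"offset": [0.22,0.139,0],"twist": 0},{"offset": [0.245,0.154,0.0],"twist": 0},{"offset": [0.26,0.164,0.01],"twist": 0},{"offset": [0.266,0.168,0.03],"twist": 0},{"offset": [0.266,0.168,0.04],"twist": 0},{"offset": [0.266,0.168,0.04],"twist": 0}]}}

```text
time: 16.45
eef_pos: [0.5902, 0.1293, 0.1193]
tcp_rot: [0.677, 0.736, -0.003, -0.003]
contact_force: [-0.9, 0.5, -2.1]
opening: 0.746
finger_force: 56.3
```

Request:
{"fn": "step_arm", "kwargs": {"motion": [{"offset": [0,0,0.01],"twist": 0},{"offset": [0,0,0.03],"twist": 0},{"offset": [0,0,0.045],"twist": 0},{"offset": [0,0,0.055],"twist": 0},{"offset": [0,0,0.06],"twist": 0},{"offset": [0,0,0.06],"twist": 0},{"offset": [0,0,0.06],"twist": 0}]}}

```text
time: 17.15
eef_pos: [0.594, 0.1296, 0.065]
tcp_rot: [0.677, 0.736, 0.0, 0.0]
contact_force: [0.8, -0.8, -2.8]
opening: 0.751
finger_force: 56.3
```

```bash
python3 - <<'E'
from h import *
delta(.594,.1300,.0505,4.8)
E
```

```text
offset [0.0004, 0.0001, 0.0145] twist -0.0 cur yaw 4.8 pos [0.594  0.1296 0.065 ] t 17.15
```

Request:
{"fn": "step_arm", "kwargs": {"motion": [{"offset": [0.0005,0,0.006],"twist": 0},{"offset": [0.0005,0,0.01],"twist": 0},{"offset": [0.0005,0,0.0125],"twist": 0},{"offset": [0.0005,0,0.014],"twist": 0},{"offset": [0.0005,0,0.015],"twist": 0},{"offset": [0.0005,0,0.015],"twist": 0},{"offset": [0.0005,0,0.015],"twist": 0}]}}

```text
time: 17.85
eef_pos: [0.5931, 0.1302, 0.0505]
tcp_rot: [0.677, 0.736, -0.001, -0.0]
contact_force: [-5.2, -1.3, 5.4]
opening: 0.745
finger_force: 57.1
```

Request:
{"fn": "step_arm", "kwargs": {"motion": [{"offset": [0,0,0],"twist": 0},{"offset": [0,0,0],"twist": 0},{"offset": [0,0,0],"twist": 0},{"offset": [0,0,0],"twist": 0}], "gripper": 0.085}}

```text
time: 18.25
eef_pos: [0.5936, 0.1301, 0.0494]
tcp_rot: [0.677, 0.736, 0.0, 0.0]
contact_force: [0.2, 0.8, 0.5]
opening: 0.993
finger_force: 0.0
```

Request:
{"fn": "step_arm", "kwargs": {"motion": [{"offset": [0,0,-0.03],"twist": 0},{"offset": [0,0,-0.07],"twist": 0},{"offset": [0,0,-0.12],"twist": 0},{"offset": [0,0,-0.15],"twist": 0},{"offset": [0,0,-0.16],"twist": 0},{"offset": [0,0,-0.16],"twist": 0}]}}

```text
time: 18.85
eef_pos: [0.5943, 0.1302, 0.211]
tcp_rot: [0.677, 0.736, 0.001, 0.001]
contact_force: [-0.0, 0.7, -0.0]
opening: 0.997
finger_force: 0.0
```

```bash
python3 - <<'E'
from h import *
im,c=snap('wrist','w6'); delta(.43,-.343,.2,4.8)
E
```

```text
offset [-0.4579, -0.2019, 0.0087] twist -0.0 cur yaw 4.8 pos [0.593  0.1301 0.2086] t 18.9
```

View pics/w6.png

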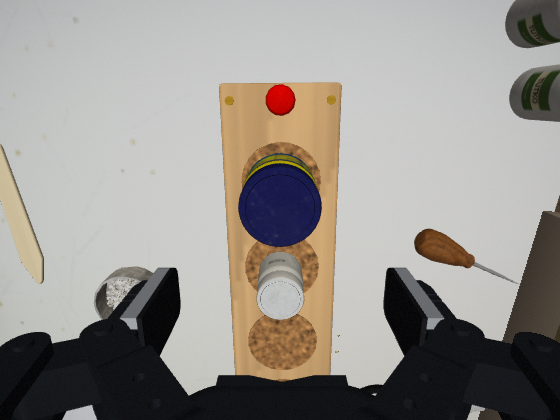

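The jar stands on mark a beside the red knob, cap (280,205), and the pot on b is upright at (281,297). Now the block.

Request:
{"fn": "step_arm", "kwargs": {"motion": [{"offset": [-0.458,-0.202,0],"twist": 0},{"offset": [-0.458,-0.202,0],"twist": 0},{"offset": [-0.458,-0.202,0],"twist": 0},{"offset": [-0.458,-0.202,0],"twist": 0},{"offset": [-0.458,-0.202,0],"twist": 0},{"offset": [-0.458,-0.202,0],"twist": 0},{"offset": [-0.458,-0.202,0],"twist": 0},{"offset": [-0.458,-0.202,0],"twist": 0},{"offset": [-0.458,-0.202,0],"twist": 0},{"offset": [-0.458,-0.202,0],"twist": 0},{"offset": [-0.458,-0.202,0],"twist": 0},{"offset": [-0.458,-0.202,0],"twist": 0}]}}

```text
time: 20.1
eef_pos: [0.4287, -0.343, 0.2061]
tcp_rot: [0.678, 0.735, 0.001, -0.003]
contact_force: [0.4, 0.1, -0.3]
opening: 0.993
finger_force: 0.0
```

Request:
{"fn": "step_arm", "kwargs": {"motion": [{"offset": [0,0,0],"twist": 0},{"offset": [0,0,0],"twist": 0}]}}

```text
time: 20.3
eef_pos: [0.4305, -0.3414, 0.2082]
tcp_rot: [0.676, 0.737, 0.0, -0.001]
contact_force: [-0.2, -0.2, -0.6]
opening: 0.995
finger_force: 0.0
```

```bash
python3 - <<'E'
from h import *
im,c=snap('wrist','w7'); delta(.43,-.343,.2,4.8)
hsv=cv2.cvtColor(im,cv2.COLOR_BGR2HSV); m=cv2.inRange(hsv,(95,120,60),(115,255,255)); m[:, :]=m
n,l,s,ce=cv2.connectedComponentsWithStats(m); i=1+s[1:,4].argmax(); print(s[i],ce[i])
E
```

```text
offset [-0.0014, -0.0008, 0.0086] twist 0.1 cur yaw 4.9 pos [ 0.4307 -0.3415  0.2086] t 20.35
[ 246  142   75   89 3557] [282.6527973  186.48580264]
```

View pics/w7.png

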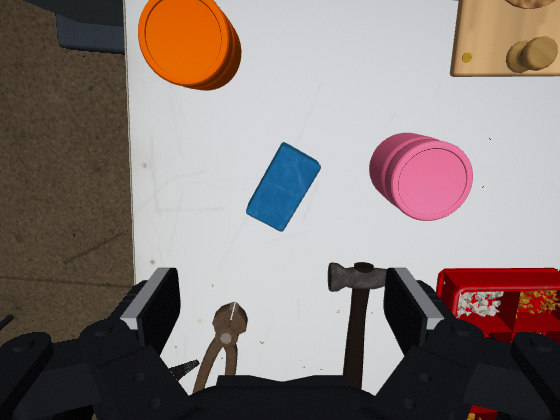

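Blue block with corners near (286,143), (320,162), (283,231), (247,212). Pink jar at (425,178), pliers and hammer lie below.

```bash
python3 - <<'E'
from h import *
c=cal('w7'); im=cv2.imread('pics/w7.png')
hsv=cv2.cvtColor(im,cv2.COLOR_BGR2HSV); m=cv2.inRange(hsv,(95,120,60),(115,255,255)); m[:130]=0;m[240:]=0
pts=np.argwhere(m)[:,::-1]; w=np.array([ray(c,u,v,.032)[:2] for u,v in pts])*1000
r=cv2.minAreaRect(w.astype(np.float32)); print(r)
b=cv2.boxPoints(r); e=b[1]-b[0]; f=b[2]-b[1]; L=e if np.hypot(*e)>np.hypot(*f) else f
ang=np.degrees(np.arctan2(L[1],L[0])); print('long axis',ang)
x,y=np.array(r[0])/1000; delta(x,y,.02,ang+90)
for n,p in dict(pink=[.543,-.315],orange=[.355,-.23]).items(): print(n,np.hypot(x-p[0],y-p[1]))
E
```

```text
((429.5989685058594, -341.4573669433594), (73.45567321777344, 40.32155227661133), 65.55998229980469)
long axis 65.55997
offset [-0.0001, -0.001, 0.1886] twist 29.4 cur yaw 4.9 pos [ 0.4307 -0.3415  0.2086] t 20.35
pink 0.11644649505034768
orange 0.1341184206143394
```

Request:
{"fn": "step_arm", "kwargs": {"motion": [{"offset": [0,-0.001,0.02],"twist": 8},{"offset": [0,-0.001,0.05],"twist": 16},{"offset": [0,-0.001,0.085],"twist": 24},{"offset": [0,-0.001,0.11],"twist": 29.4},{"offset": [0,-0.001,0.14],"twist": 29.4},{"offset": [0,-0.001,0.17],"twist": 29.4},{"offset": [0,-0.001,0.187],"twist": 29.4},{"offset": [0,-0.001,0.192],"twist": 29.4},{"offset": [0,-0.001,0.192],"twist": 29.4},{"offset": [0,-0.001,0.192],"twist": 29.4}]}}

```text
time: 21.35
eef_pos: [0.4302, -0.3436, 0.0186]
tcp_rot: [0.841, 0.54, 0.0, 0.001]
contact_force: [-0.0, 0.0, -0.5]
opening: 0.994
finger_force: 0.0
```

Request:
{"fn": "step_arm", "kwargs": {"motion": [{"offset": [0,0,0],"twist": 0},{"offset": [0,0,0],"twist": 0},{"offset": [0,0,0],"twist": 0},{"offset": [0,0,0],"twist": 0},{"offset": [0,0,0],"twist": 0},{"offset": [0,0,0],"twist": 0},{"offset": [0,0,0],"twist": 0},{"offset": [0,0,0],"twist": 0}], "gripper": 0.03, "grip_force": 40}}

```text
time: 22.15
eef_pos: [0.4299, -0.3439, 0.0183]
tcp_rot: [0.842, 0.54, 0.0, 0.001]
contact_force: [0.6, 0.6, 5.0]
opening: 0.463
finger_force: 43.3
```

Request:
{"fn": "step_arm", "kwargs": {"motion": [{"offset": [0,0,-0.015],"twist": 0},{"offset": [0,0,-0.045],"twist": 0},{"offset": [0,0,-0.09],"twist": 0},{"offset": [0,0,-0.12],"twist": 0},{"offset": [0,0,-0.14],"twist": -8},{"offset": [0,0,-0.14],"twist": -16},{"offset": [0,0,-0.14],"twist": -24},{"offset": [0,0,-0.14],"twist": -29.3},{"offset": [0,0,-0.14],"twist": -29.3},{"offset": [0,0,-0.14],"twist": -29.3}]}}

```text
time: 23.15
eef_pos: [0.4289, -0.3428, 0.1572]
tcp_rot: [0.678, 0.735, 0.0, -0.0]
contact_force: [-0.8, 0.4, -0.9]
opening: 0.464
finger_force: 42.5
```

```bash
python3 - <<'E'
from h import *
delta(.6105,-.0487,.13,4.8)
E
```

```text
offset [0.2787, 0.2045, 0.0272] twist -0.2 cur yaw 4.6 pos [ 0.4289 -0.3428  0.1572] t 23.15
```

Request:
{"fn": "step_arm", "kwargs": {"motion": [{"offset": [0.02,0.015,0],"twist": 0},{"offset": [0.05,0.037,0],"twist": 0},{"offset": [0.085,0.063,0],"twist": 0},{"offset": [0.12,0.088,0],"twist": 0},{"offset": [0.155,0.114,0],"twist": 0},{"offset": [0.19,0.14,0],"twist": 0},{"offset": [0.22,0.162,0],"twist": 0},{"offset": [0.25,0.184,0.0],"twist": 0},{"offset": [0.27,0.199,0.02],"twist": 0},{"offset": [0.277,0.204,0.04],"twist": 0},{"offset": [0.277,0.204,0.055],"twist": 0},{"offset": [0.277,0.204,0.06],"twist": 0}]}}

```text
time: 24.35
eef_pos: [0.6082, -0.0502, 0.0947]
tcp_rot: [0.678, 0.735, -0.001, -0.002]
contact_force: [-0.2, 0.2, -1.2]
opening: 0.465
finger_force: 42.4
```

Request:
{"fn": "step_arm", "kwargs": {"motion": [{"offset": [0,0,0.01],"twist": 0},{"offset": [0,0,0.03],"twist": 0},{"offset": [0,0,0.045],"twist": 0},{"offset": [0,0,0.05],"twist": 0},{"offset": [0,0,0.05],"twist": 0},{"offset": [0,0,0.05],"twist": 0}]}}

```text
time: 24.95
eef_pos: [0.6105, -0.0508, 0.048]
tcp_rot: [0.678, 0.735, 0.0, 0.001]
contact_force: [-0.1, 0.5, -1.1]
opening: 0.464
finger_force: 42.4
```

```bash
python3 - <<'E'
from h import *
delta(.6105,-.0507,.032,4.8)
E
```

```text
offset [0.0001, 0.0, 0.016] twist -0.1 cur yaw 4.7 pos [ 0.6105 -0.0508  0.048 ] t 24.95
```

Request:
{"fn": "step_arm", "kwargs": {"motion": [{"offset": [0,0,0.006],"twist": 0},{"offset": [0,0,0.011],"twist": 0},{"offset": [0,0,0.014],"twist": 0},{"offset": [0,0,0.0155],"twist": 0},{"offset": [0,0,0.016],"twist": 0},{"offset": [0,0,0.016],"twist": 0},{"offset": [0,0,0.016],"twist": 0}]}}

```text
time: 25.65
eef_pos: [0.6099, -0.0504, 0.0324]
tcp_rot: [0.678, 0.735, -0.0, -0.0]
contact_force: [-2.8, 0.2, 5.3]
opening: 0.461
finger_force: 43.2
```

Request:
{"fn": "step_arm", "kwargs": {"motion": [{"offset": [0,0,0],"twist": 0},{"offset": [0,0,0],"twist": 0},{"offset": [0,0,0],"twist": 0},{"offset": [0,0,0],"twist": 0}], "gripper": 0.07}}

```text
time: 26.05
eef_pos: [0.61, -0.0505, 0.0312]
tcp_rot: [0.678, 0.735, -0.0, -0.0]
contact_force: [-0.4, -0.6, -0.3]
opening: 0.821
finger_force: 0.0
```

Request:
{"fn": "step_arm", "kwargs": {"motion": [{"offset": [0,0,-0.03],"twist": 0},{"offset": [0,0,-0.07],"twist": 0},{"offset": [0,0,-0.12],"twist": 0},{"offset": [0,0,-0.17],"twist": 0},{"offset": [-0.04,0,-0.2],"twist": 0},{"offset": [-0.08,0,-0.23],"twist": 0},{"offset": [-0.09,0,-0.24],"twist": 0},{"offset": [-0.09,0,-0.24],"twist": 0},{"offset": [-0.09,0,-0.24],"twist": 0}]}}

```text
time: 26.95
eef_pos: [0.6166, -0.1393, 0.2696]
tcp_rot: [0.678, 0.735, -0.0, -0.001]
contact_force: [0.4, 0.3, -0.1]
opening: 0.823
finger_force: 0.0
```

```bash
python3 - <<'E'
from h import *
im,c=snap('wrist','w8'); delta(.6185,-.138,.03,4.8)
E
```

```text
offset [0.0, 0.003, 0.2388] twist -0.1 cur yaw 4.7 pos [ 0.6164 -0.1388  0.2688] t 27.0
```

View pics/w8.png

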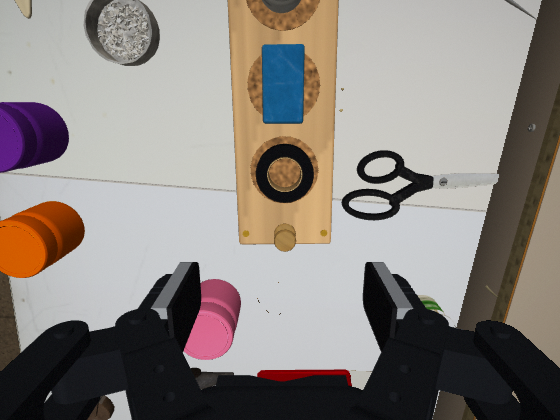

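Block on mark c at (283,83), tape on d at (285,173), both square to the row and lying flat. Checking residuals.

```bash
python3 - <<'E'
from h import *
c=cal('w8'); im=cv2.imread('pics/w8.png')
R4=lambda ps,z: np.mean([ray(c,u,v,z) for u,v in ps],0).round(4)
print('d x',R4([(250.5,170),(318.5,170)],.014),'top',ray(c,285,137,.014).round(4))
print('tape',R4([(255.5,173),(315,173)],.033),R4([(285,144),(285,203)],.033))
print('c x',R4([(247.5,86),(320,86)],.014))
hsv=cv2.cvtColor(im,cv2.COLOR_BGR2HSV); m=cv2.inRange(hsv,(95,120,60),(115,255,255)); m[140:]=0;m[:,:240]=0;m[:,330:]=0
w=np.array([ray(c,u,v,.046)[:2] for v,u in np.argwhere(m)])*1000
print(cv2.minAreaRect(w.astype(np.float32)))
# jar vs mark a from w6
c=cal('w6'); print('jar',R4([(239,205),(321.5,205)],.088),'red',R4([(266,100),(295,100)],.031))
E
```

```text
d x [ 0.618  -0.1377  0.014 ] top [ 0.6155 -0.1016  0.014 ]
tape [ 0.6186 -0.1373  0.033 ] [ 0.6185 -0.1387  0.033 ]
c x [ 0.6098 -0.0496  0.014 ]
((608.5877075195312, -49.371089935302734), (38.98486328125, 70.23661041259766), 4.663000583648682)
jar [0.5926 0.1294 0.088 ] red [0.5866 0.2051 0.031 ]
```

All four are within about 3 mm of their marks, and the tool is clear.

```bash
python3 -c "
from h import *
print(ctrl.sign_off())"
```

```text
the job is handed in; nothing more can be done
None
```

The job is handed in: from the red knob to the plain knob stand the jar (a), cream pot (b), wax block (c) and tape roll (d), each measured within about 3 mm of its mark, with the tin and the look-alike jars untouched, at 27 s of the 96 s allowed.

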